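Peel a stuck tray cover and show it to the reader

TASK

The shallow metal cover sits stuck on the nested trays, held by rubber grippers along its edges. Peel it off by its upright corner tab, that corner first while the opposite corner still rests. Then hold it level, right way up and still, centred about 8 cm above the dark window of the code reader, and finish there still holding the cover; leave the other things on the bench where they are.

Things in the scene. Friction and masses are not known exactly. Their poses are not given: they have to be found in the camera images.
- cover: Top of the stack: bright formed metal cover, 76 (x) x 104 (y) mm, 60 g. Origin at its centre, in the plane under its four round corner pads (x +-31, y +-45 mm, 5 mm high), which rest on the tray flange 22 mm above the bench. 2 mm flange, top at z = 7 mm; middle 56 x 84 mm dished 12 mm deep with sloping sides, about 2 mm play in the tray below. z up; pull tab at the (+x, +y) corner.
- tab (a point): Middle of the top edge of the cover's upright pull tab, at cover (34, 46, 41) mm. The tab is a flat plate 4 mm thick, 20 mm wide, 34 mm tall above the flange (top 63 mm above the bench). Its flat faces look along the cover's diagonal, 0.94 rad (54 deg) from the cover's x towards its y: fingers close along that direction.
- tab_corner (a point): Flange corner at the tab, cover (38, 52, 7) mm. On each long edge of the flange two sprung rubber blocks (at y +-28 mm, tops 31 mm above the bench) cling by friction, some 1 to 2 N of drag each, until the flange edge there has risen about 4 mm.
- far_corner (a point): Opposite flange corner, cover (-38, -52, 7) mm, 29 mm above the bench. Tipped up about this corner by 0.15 to 0.25 rad the cover pulls out of the grippers one after another; then it can be lifted off.
- dish_under (a point): Centre of the cover's underside, 6 mm below the cover's origin; axes as the cover's.
- trays: What the cover lies on, fixed to the bench: two nested formed trays in a dark holder, base plate 116 (x) x 112 (y) x 8 mm, tray flange top at 22 mm, four rubber blocks in posts beside the long edges up to 31 mm. Origin at the centre of the underside on the bench, z up; at the start the cover's axes are parallel to it and its origin is 22 mm above.
- reader: A low grey box, 110 (x) x 130 (y) x 40 mm, fixed to the bench, with a dark window on top; origin at the centre of its underside.
- window (a point): Centre of the reader's dark glass window (68 x 94 mm, within a thin black frame), 39 mm above the bench, 6 mm in +x from the centre of the box.
- vial_brown: Bystander: brown capped vial, 25 mm across, 54 mm tall; origin under its centre.
- vial_clear: Bystander: clear vial with a white cap, 28 mm across, 54 mm tall; origin under its centre.
- trough: Bystander: small white reagent trough, 46 x 92 x 24 mm; origin under its centre.
- tape_roll: Bystander: roll of tape lying flat, 96 mm across, 25 mm high; origin under its centre.
- tip_rack: Bystander: open pipette tip rack, 86 x 122 x 64 mm; origin under its centre.
- pen: Bystander: pen lying on the bench, 118 mm long, 9 mm thick; origin under its centre.

How it is judged:
On the way, in this order (a step that is already met when the one before it is completed fails the run):
1. the tab corner is lifted at least 10 mm while the opposite corner is still down (within 5 mm of its resting height on the trays) (z of tab_corner in the frame of trays above 0.039 m and z of far_corner in the frame of trays below 0.034 m), for 0.1 s.
2. the cover is clear of the trays and held by the fingers (z of dish_under in the frame of trays above 0.05 m and contact force between cover and the fingers above 0.5 N), for 0.2 s.
At the end, for the whole second after the job is handed in: Cover gripped, still (under 3 cm/s), within 0.2 rad of level, touching neither reader nor trays; its underside centre within 25 mm sideways of the window centre and 50 to 110 mm above it; bystanders within 30 mm of their starts (horizontal distance between dish_under and window below 0.025 m and z of dish_under in the frame of window between 0.05 and 0.11 m and angle between cover's own z axis and vertical below 0.2 rad and contact force between cover and the fingers above 0.5 N and contact force between cover and reader below 0.05 N and contact force between cover and trays below 0.05 N and linear speed of cover below 0.03 m/s and distance of each of vial_brown, vial_clear, trough, tape_roll, tip_rack, pen from where it was at the start of the episode below 0.03 m); the arm keeps its last pose, push and grip.
It fails at once if a bystander is pushed more than 30 mm (distance of any of vial_brown, vial_clear, trough, tape_roll, tip_rack, pen from where it was at the start of the episode above 0.03 m).
It also fails if it takes over 48 s, if anything falls off the work surface, if the arm or the gripper's body presses on something with over 40 N, if the wrist force passes 120 N, or if a joint passes its speed limit or range.

ROBOT

A 6-joint arm with a two-finger parallel gripper is mounted at the origin on a cart in front of the work surface, level with it; the furniture and walls round the work are solid. World frame = base frame: x ahead of the robot, y to its left, z up, the work surface at z = 0. Lengths are in m, angles in rad, forces in N, time in s.
With the tool pointing down it reaches from about 0.375 to 0.975 m from the base axis. Payload 3.8 kg.
Tool frame: the origin (TCP) lies on the mounting face of the last link; the fingertips stand 173 mm ahead of it and the grasp point (between the pads) lies 155 mm ahead of it; z points along the fingers, y is the direction in which the jaws open and shut (so a half turn about z gives the same grasp; the last joint's range is limited). The gripper opens to 85 mm and grips with 20 to 120 N. Pads are 22 mm wide; open, the fingers measure 114 mm over their backs; the gripper's body (76 mm by 85 mm) begins 54 mm behind the grasp point. The pads swing forward as they close: fully open they stand 13 mm farther back than shut.
Start: joints at [1.109, 0.264, 1.604, -0, 1.274, -0.037], TCP at [0.278, 0.615, 0.405] pointing down, gripper open.
Joint ranges: [-2.63, 2.63], [-0.94, 2.18], [0.31, 2.57], [-1.31, 4.45], [0, 2.66], [-2.55, 2.55]. Speed limits (rad/s): [2.57, 2.57, 3.14, 3.14, 3.14, 3.14].

INTERFACE

Orientations are given as a rotation vector (axis times angle).
In Python, from workcell import bot, imaging, order gives the robot as it stands. The module is installed in compiled form; this text tells all that it offers.
- The arm moves only by the shell command python3 -m creep 'ROWS' [OPENING] [FORCE]. ROWS is JSON, a list of rows, each an object with "slide": the shift along the tool's x, y, z each as a share of 25 mm, from -1 to 1, a list of three; "angular": the turn, a rotation vector about the tool's x, y, z each as a share of 4 degrees, from -1 to 1, a list of three. A call has 1 to 5 rows; each row shifts and turns the commanded pose from where the row before left it, along the tool's axes as they then stand; what a row does not reach is not made up. A row lasts 1/12 s, in which the tool goes at most 41.7 mm and 7.16 degrees, less where a joint would pass 70% of its speed; a pose out of reach is approached as far as the arm can. A call with a number of a shift or a turn outside -1 to 1 is refused whole. A call with a gripper value outside its range is refused whole. OPENING is the closure, from -1 (fully open) to 1 (shut), set as the call begins (- or left out, the last holds). The fingers move at their own pace and stop on an object; FORCE is the grip in N (left out, the last holds). Time passes only in rows, so rows that do not move let the fingers close. It gives the time, the measured TCP pose, the force and the opening at its end, in the units of the state.
- bot.read_state(): the state, without advancing time (a new reading comes with each control period).
- imaging.read_camera(name): name is "scene" or "top" or "wrist"; returns (picture, depth): 384x512x3 uint8, red, green, blue; 384x512 float32, m along the optical axis (not along the pixel's ray), 0 where there is no reading.
- imaging.camera_model(name): a dict with "fovy" (degrees; the focal length in pixels is half the picture's height over the tangent of half this angle, whatever the lens; pixels are square), "cx", "cy" (the principal point, pixels), "camera_from_world" (4x4, takes a point from world to camera coordinates); the wrist camera has in their place "tool_from_camera" (4x4, takes a point from camera to tool coordinates, whose origin is the TCP and whose axes are the flange's). Camera axes: x right, y down, z forward; pixel columns grow to the right and rows downward; lengths in m; the calibration is good to about 2 mm. The wrist camera is an equidistant fisheye: a pixel r from the principal point sees the ray r / f radians off the axis. A picture is of the moment at which its call begins: read the wrist's pose just before it. camera_model takes no time and is no camera call.
- order.finish_job(): hands the job in, once; it reports no verdict.
The state is a dict: "time": time; "q": joint angles; "joint_vel": joint speeds; "joint_torque": joint torques, N m; "tool_pos": TCP position; "tcp_rot": TCP orientation; "wrist_force": force on the tool from outside, world axes, zero at the start; "torque": the same for the moment, N m; "width": opening from 0.0 (shut) to 1.0 (fully open).
Only numpy, scipy, OpenCV 4.12 (cv2) and the standard library are available. Lean on these libraries where they do the work, as an engineer would, in place of code of your own. Each camera call takes 0.05 s, during which the arm holds its last target.

## Working session

There is one attempt and no reset: what is moved stays moved. The work goes in short steps, Python scripts to look and compute and a shell command to move; the robot and the scene stay as the last step left them, time stands still between calls to the robot, and variables do not carry over. Pictures are saved under pics/ and viewed, and the job is handed in when it is done.

```bash
mkdir -p pics; ls; python3 - <<'E'
from workcell import bot, imaging
import cv2,numpy as np
print(bot.read_state())
for n in("scene","top"):
    p,d=imaging.read_camera(n); np.savez(f"pics/{n}0.npz",p=p,d=d); cv2.imwrite(f"pics/{n}0.png",cv2.resize(p[...,::-1],(800,600)))
    m=imaging.camera_model(n);print(n,m)
print(imaging.camera_model("wrist"))
E
```

```text
pics
{'time': 0.0, 'q': array([ 1.10909664e+00,  2.64752586e-01,  1.60538516e+00,  2.07815528e-05,
        1.27372920e+00, -3.68884709e-02]), 'joint_vel': array([ 0.00028498, -0.00030955, -0.00143381, -0.00044803,  0.00091914,
       -0.00094071]), 'joint_torque': array([ 2.13679377e-03, -5.15112591e+01, -3.67313612e+01,  2.17935540e-04,
        1.29357519e-02, -1.95674133e-06]), 'tool_pos': array([0.2780347 , 0.61469167, 0.40335596]), 'tcp_rot': array([-0.66217223, -3.07041923,  0.00345368]), 'wrist_force': array([-0.38374107, -0.67794614, -0.26401626]), 'torque': array([ 0.00923466,  0.02779488, -0.01490292]), 'width': 1.0005484330239065}
scene {'fovy': 54.721645896830836, 'cx': 251.22646242349222, 'cy': 186.68701946372417, 'camera_from_world': array([[ 0.81231615, -0.58296075, -0.01729833, -0.35836312],
       [-0.27942739, -0.36298622, -0.88891019,  0.24075369],
       [ 0.5119207 ,  0.72690973, -0.45775477,  0.784108  ],
       [ 0.        ,  0.        ,  0.        ,  1.        ]])}
top {'fovy': 45.65821690276983, 'cx': 246.19057488363484, 'cy': 191.799407725374, 'camera_from_world': array([[ 1.15610542e-02, -9.99931109e-01,  2.02969130e-03,
         7.28804122e-02],
       [-9.92431804e-01, -1.17224673e-02, -1.22236243e-01,
         4.94274400e-01],
       [ 1.22251615e-01, -6.01150355e-04, -9.92498958e-01,
         1.47707644e+00],
       [ 0.00000000e+00,  0.00000000e+00,  0.00000000e+00,
         1.00000000e+00]])}
{'fovy': 65.70646984690485, 'cx': 256.26030215588725, 'cy': 188.5298295717323, 'tool_from_camera': array([[ 1.83724978e-04, -9.53566001e-01, -3.01184077e-01,
         7.80657830e-02],
       [ 9.99999590e-01, -9.18072805e-05,  9.00675782e-04,
         4.85077852e-04],
       [-8.86504694e-04, -3.01184119e-01,  9.53565593e-01,
         3.22257651e-02],
       [ 0.00000000e+00,  0.00000000e+00,  0.00000000e+00,
         1.00000000e+00]])}
```

View pics/scene0.png

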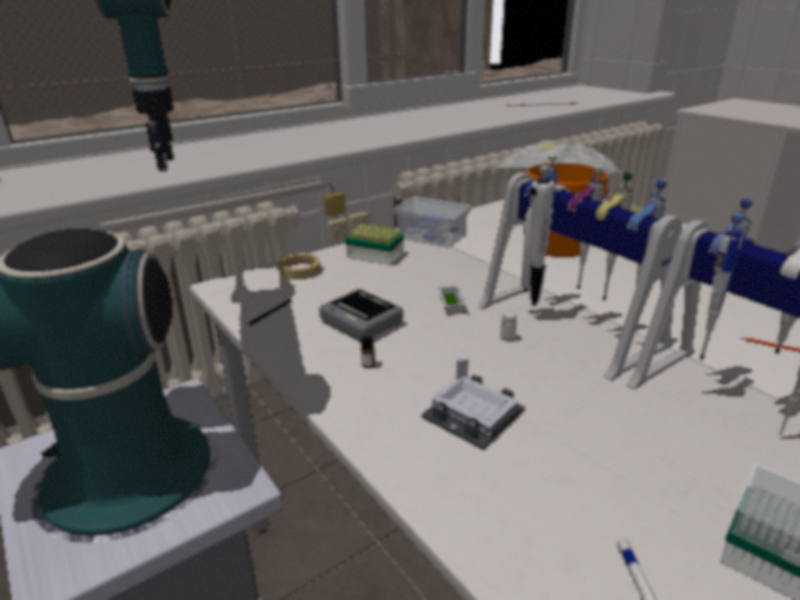

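View pics/top0.png

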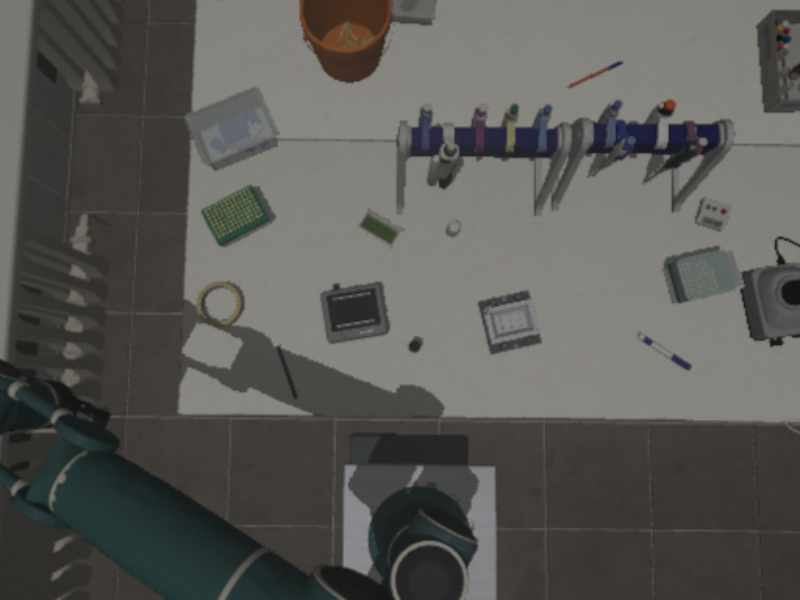

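The scene view has the trays and cover at about (472,405), the reader at (362,312) and a vial between them. In the top view (800×600) the trays are at (510,321) and the reader at (355,311). I'll enlarge crops next.

```bash
python3 - <<'E'
import cv2,numpy as np
z=np.load("pics/top0.npz");p=z['p'];d=z['d']
a=p[180:235,300:355];b=p[175:225,195:255]
cv2.imwrite("pics/topc.png",cv2.resize(a[...,::-1],None,fx=10,fy=10,interpolation=cv2.INTER_CUBIC))
cv2.imwrite("pics/topr.png",cv2.resize(b[...,::-1],None,fx=10,fy=10,interpolation=cv2.INTER_CUBIC))
s=np.load("pics/scene0.npz")['p'][220:290,260:345]
cv2.imwrite("pics/scc.png",cv2.resize(s[...,::-1],None,fx=8,fy=8,interpolation=cv2.INTER_CUBIC))
E
```

```text
(no output)
```

View pics/topc.png

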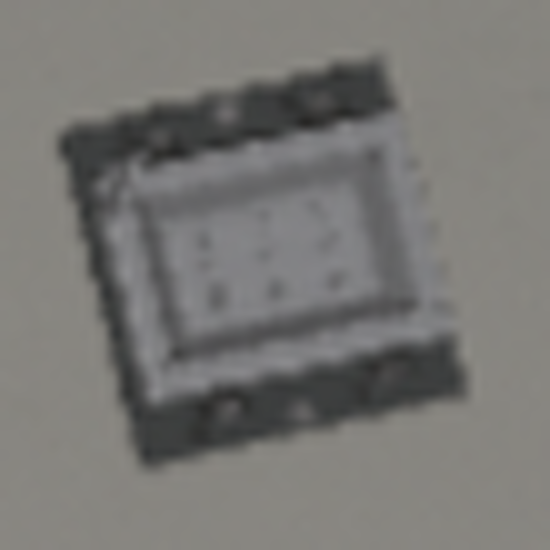

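View pics/topr.png

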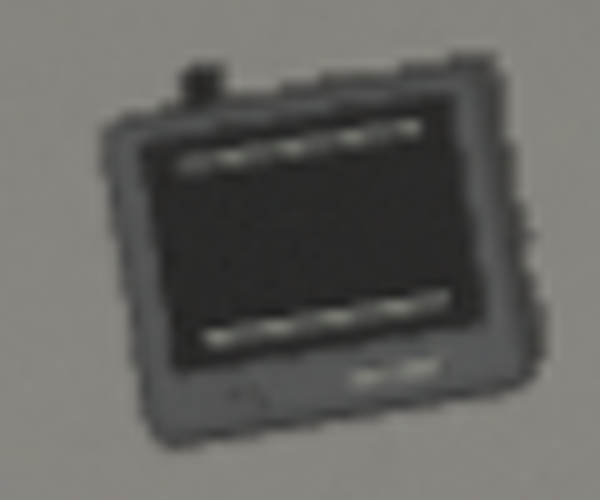

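View pics/scc.png

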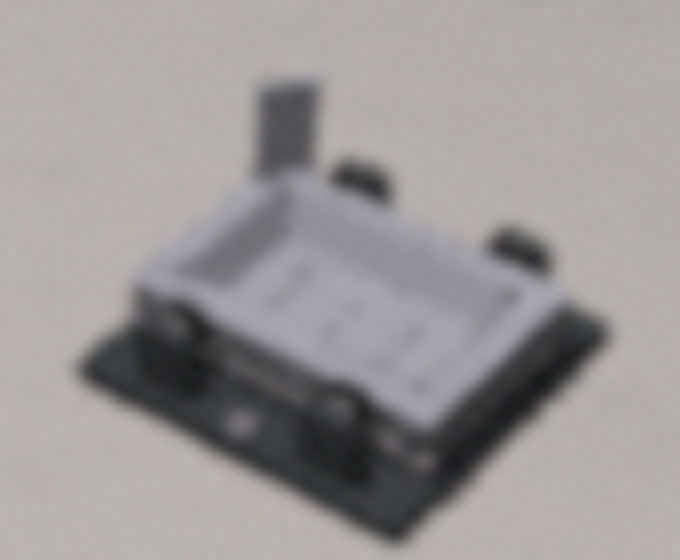

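The tab is in the top-left corner of the cover, so the cover has a small positive yaw. Next I'll turn the corner pixels into poses.

```bash
cat > h.py <<'E'
import numpy as np,cv2
from workcell import bot,imaging
from scipy.spatial.transform import Rotation as R
def ray(name,uv,z):
    m=imaging.camera_model(name);f=192/np.tan(np.radians(m['fovy'])/2)
    T=np.linalg.inv(m['camera_from_world']);d=T[:3,:3]@np.array([(uv[0]-m['cx'])/f,(uv[1]-m['cy'])/f,1]);o=T[:3,3]
    return o+d*(z-o[2])/d[2]
def proj(name,P):
    m=imaging.camera_model(name);f=192/np.tan(np.radians(m['fovy'])/2)
    c=m['camera_from_world']@np.append(P,1);return np.array([m['cx']+f*c[0]/c[2],m['cy']+f*c[1]/c[2]])
def fit(px,z,loc,name="top"):
    W=np.array([ray(name,p,z)[:2] for p in px]);L=np.array(loc,float)
    a=W-W.mean(0);b=L-L.mean(0);U,S,V=np.linalg.svd(b.T@a);Rm=(U@V).T
    yaw=np.arctan2(Rm[1,0],Rm[0,0]);t=W.mean(0)-Rm@L.mean(0)
    return t,yaw,np.linalg.norm(a-b@Rm.T,axis=1)
E
python3 - <<'E'
from h import *
def pc(l,o): return [((x-4.5)/10+o[0],(y-4.5)/10+o[1]) for x,y in l]
q=lambda a,b:[(a,b),(a,-b),(-a,-b),(-a,b)]
print("base",fit(pc([(65,135),(385,55),(465,390),(145,465)],(300,180)),.008,q(.058,.056)))
print("flange",fit(pc([(102,187),(397,115),(455,330),(150,402)],(300,180)),.029,q(.038,.052)))
print("window",fit(pc([(140,145),(455,98),(487,320),(173,370)],(195,175)),.039,q(.034,.047)))
print("vialbrown",ray("top",(415*.64,344*.64),.05),"clear",ray("top",(454*.64,228*.64),.05))
s=(260+(290-3.5)/8,220+(83-3.5)/8);print("tabtop scene",ray("scene",s,.063))
E
```

```text
base (array([ 0.45281725, -0.18882713]), np.float64(0.2373984268632096), array([0.00223249, 0.00036605, 0.00196384, 0.00083855]))
flange (array([ 0.45163812, -0.18877592]), np.float64(0.2417674598353631), array([0.00277142, 0.00157002, 0.00168192, 0.00151621]))
window (array([0.47156692, 0.14486756]), np.float64(0.16397232774303283), array([0.00623489, 0.00631713, 0.00564808, 0.00622523]))
vialbrown [0.39921694 0.01477644 0.05      ] clear [ 0.64534963 -0.06610267  0.05      ]
tabtop scene [ 0.47279279 -0.14208428  0.063     ]
```

Cover centre is about (0.452, -0.189) with yaw 0.24, so the tab is near (0.473, -0.139). Tool y already points at 1.147 rad and needs 1.18. I'll move above the tab at the current height.

```bash
A='[{"slide":[-0.63,-0.78,0],"angular":[0,0,0]},{"slide":[-0.63,-0.78,0],"angular":[0,0,0]},{"slide":[-0.63,-0.78,0],"angular":[0,0,0]},{"slide":[-0.63,-0.78,0],"angular":[0,0,0]},{"slide":[-0.63,-0.78,0],"angular":[0,0,0]}]'; python3 -m creep '[{"slide":[-0.63,-0.78,0],"angular":[0,0,0]},{"slide":[-0.63,-0.78,0],"angular":[0,0,0]},{"slide":[-0.63,-0.78,0],"angular":[0,0,0]},{"slide":[-0.63,-0.78,0],"angular":[0,0,0]},{"slide":[-0.63,-0.78,0],"angular":[0,0,0]}]' -1 40
```

```text
time: 0.52
tool_pos: [0.3097, 0.4925, 0.4039]
tcp_rot: [-0.662, -3.071, 0.002]
wrist_force: [-0.0, 0.1, -0.1]
width: 1.002
```

```bash
python3 -m creep '[{"slide":[-0.63,-0.78,0],"angular":[0,0,0]},{"slide":[-0.63,-0.78,0],"angular":[0,0,0]},{"slide":[-0.63,-0.78,0],"angular":[0,0,0]},{"slide":[-0.63,-0.78,0],"angular":[0,0,0]},{"slide":[-0.63,-0.78,0],"angular":[0,0,0]}]'
python3 -m creep '[{"slide":[-0.63,-0.78,0],"angular":[0,0,0]},{"slide":[-0.63,-0.78,0],"angular":[0,0,0]},{"slide":[-0.63,-0.78,0],"angular":[0,0,0]},{"slide":[-0.63,-0.78,0],"angular":[0,0,0]},{"slide":[-0.63,-0.78,0],"angular":[0,0,0]}]'
python3 -m creep '[{"slide":[-0.63,-0.78,0],"angular":[0,0,0]},{"slide":[-0.63,-0.78,0],"angular":[0,0,0]},{"slide":[-0.63,-0.78,0],"angular":[0,0,0]},{"slide":[-0.63,-0.78,0],"angular":[0,0,0]},{"slide":[-0.63,-0.78,0],"angular":[0,0,0]}]'
python3 -m creep '[{"slide":[-0.63,-0.78,0],"angular":[0,0,0]},{"slide":[-0.63,-0.78,0],"angular":[0,0,0]},{"slide":[-0.63,-0.78,0],"angular":[0,0,0]},{"slide":[-0.63,-0.78,0],"angular":[0,0,0]},{"slide":[-0.63,-0.78,0],"angular":[0,0,0]}]'
```

```text
time: 0.93
tool_pos: [0.3412, 0.3711, 0.4041]
tcp_rot: [-0.662, -3.071, 0.001]
wrist_force: [0.0, -0.1, 0.4]
width: 1.0
time: 1.35
tool_pos: [0.3727, 0.2498, 0.4043]
tcp_rot: [-0.662, -3.071, 0.001]
wrist_force: [-0.2, 0.2, -0.1]
width: 1.004
time: 1.77
tool_pos: [0.4043, 0.1286, 0.4043]
tcp_rot: [-0.662, -3.071, 0.0]
wrist_force: [0.3, 0.1, 0.7]
width: 1.003
time: 2.18
tool_pos: [0.4358, 0.0073, 0.4043]
tcp_rot: [-0.662, -3.071, 0.0]
wrist_force: [0.2, 0.1, 0.5]
width: 0.998
```

```bash
python3 -m creep '[{"slide":[-0.63,-0.78,0.4],"angular":[0,0,0]},{"slide":[-0.63,-0.78,0.4],"angular":[0,0,0]},{"slide":[-0.63,-0.78,0.4],"angular":[0,0,0]},{"slide":[-0.63,-0.78,0.4],"angular":[0,0,0]},{"slide":[-0.63,-0.78,0.4],"angular":[0,0,0]}]'
python3 -m creep '[{"slide":[-0.63,-0.78,0.4],"angular":[0,0,-0.47]},{"slide":[0,0,0.5],"angular":[0,0,0]},{"slide":[0,0,0],"angular":[0,0,0]}]'
python3 - <<'E'
from h import *
s=bot.read_state();p,d=imaging.read_camera("wrist");np.savez("pics/w1.npz",p=p,d=d,pos=s['tool_pos'],rot=s['tcp_rot'])
print(s['tool_pos'],s['tcp_rot'])
cv2.imwrite("pics/w1.png",cv2.resize(p[...,::-1],(800,600),interpolation=cv2.INTER_CUBIC))
E
```

```text
time: 2.6
tool_pos: [0.4674, -0.114, 0.3538]
tcp_rot: [-0.662, -3.07, -0.0]
wrist_force: [0.7, -0.9, 1.2]
width: 1.001
time: 2.85
tool_pos: [0.4727, -0.1375, 0.329]
tcp_rot: [-0.615, -3.075, -0.002]
wrist_force: [-1.4, -0.1, -0.9]
width: 1.003
[ 0.47272459 -0.13753941  0.32904627] [-6.14888929e-01 -3.07502198e+00 -1.55271233e-03]
```

View pics/w1.png

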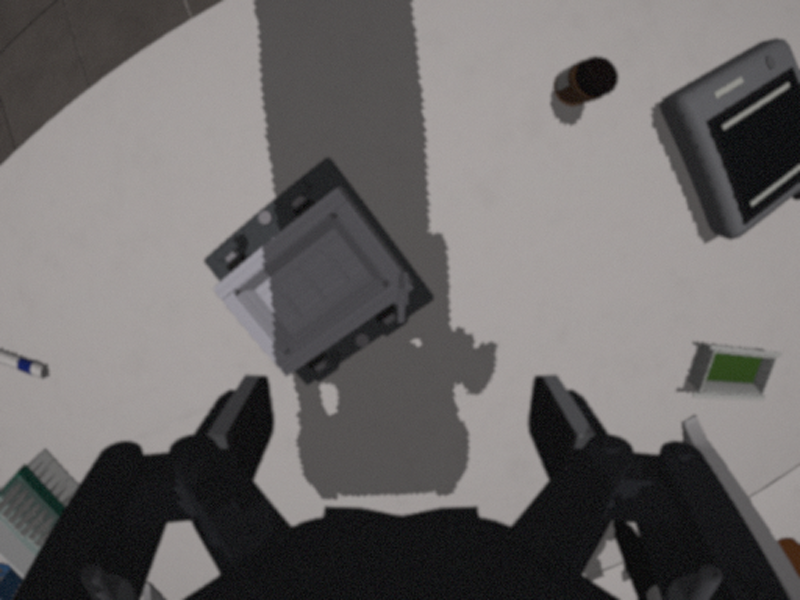

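```bash
python3 - <<'E'
import cv2,numpy as np
p=np.load("pics/w1.npz")['p'][95:250,125:285]
p=np.clip(p.astype(float)*1.6,0,255).astype(np.uint8)
cv2.imwrite("pics/w1c.png",cv2.resize(p[...,::-1],None,fx=5-1.2,fy=5-1.2,interpolation=cv2.INTER_CUBIC))
p=np.load("pics/w1.npz")['p'][160:220,225:290]
p=np.clip(p.astype(float)*1.6,0,255).astype(np.uint8)
cv2.imwrite("pics/w1d.png",cv2.resize(p[...,::-1],None,fx=9,fy=9,interpolation=cv2.INTER_CUBIC))
E
```

```text
(no output)
```

View pics/w1c.png

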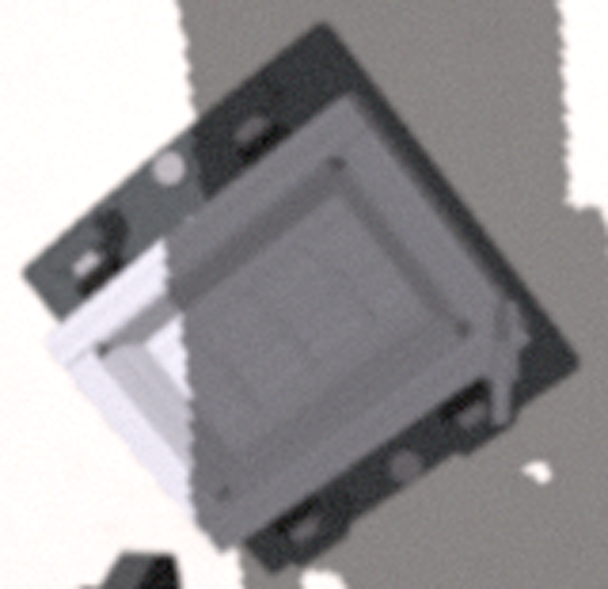

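View pics/w1d.png

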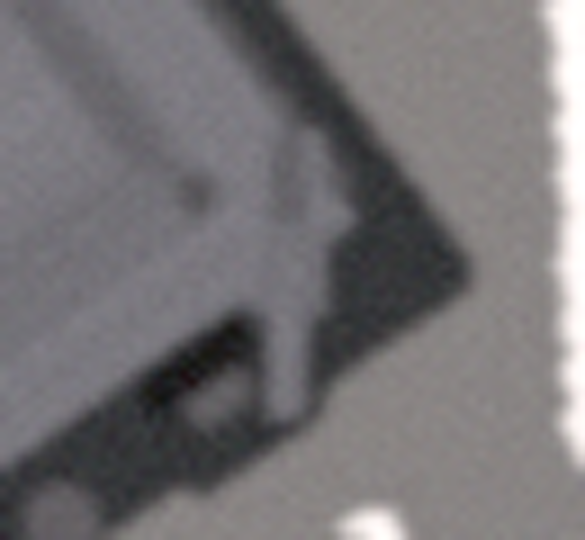

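```bash
cat >> h.py <<'E'
def wray(uv,z,pos,rot):
    m=imaging.camera_model("wrist");f=192/np.tan(np.radians(m['fovy'])/2)
    a=np.array([uv[0]-m['cx'],uv[1]-m['cy']]);r=np.linalg.norm(a);t=r/f
    d=np.array([*(a/r*np.sin(t)),np.cos(t)]);T=m['tool_from_camera'];Rw=R.from_rotvec(rot).as_matrix()
    o=pos+Rw@T[:3,3];d=Rw@T[:3,:3]@d
    return o+d*(z-o[2])/d[2]
def wproj(P,pos,rot):
    m=imaging.camera_model("wrist");f=192/np.tan(np.radians(m['fovy'])/2)
    T=m['tool_from_camera'];c=T[:3,:3].T@(R.from_rotvec(rot).as_matrix().T@(P-pos)-T[:3,3])
    t=np.arctan2(np.hypot(c[0],c[1]),c[2]);k=f*t/np.hypot(c[0],c[1]);return np.array([m['cx']+k*c[0],m['cy']+k*c[1]])
def fitw(px,z,loc,pos,rot):
    W=np.array([wray(p,z,pos,rot)[:2] for p in px]);L=np.array(loc,float)
    a=W-W.mean(0);b=L-L.mean(0);U,S,V=np.linalg.svd(b.T@a);Rm=(U@V).T
    return W.mean(0)-Rm@L.mean(0),np.arctan2(Rm[1,0],Rm[0,0]),np.linalg.norm(a-b@Rm.T,axis=1)
E
python3 - <<'E'
from h import *
z=np.load("pics/w1.npz");P,Q=z['pos'],z['rot']
c=lambda l:[(125+(x-1.4)/3.8,95+(y-1.4)/3.8) for x,y in l]
b=fitw(c([(325,22),(22,272),(275,570),(580,362)]),.008,[(-.058,.056),(-.058,-.056),(.058,-.056),(.058,.056)],P,Q);print(b)
f=fitw(c([(350,92),(53,345),(225,550)]),.029,[(-.038,.052),(-.038,-.052),(.038,-.052)],P,Q);print(f)
for e in (b,f):
    C,y=e[0],e[1];Rm=R.from_rotvec([0,0,y]).as_matrix();n=.94
    for dd in(-10,0,10):
        l=np.array([34-dd*np.sin(n),46+dd*np.cos(n),0])/1000;w=Rm@l+[C[0],C[1],.063];u=wproj(w,P,Q)
        print(dd,w,(u-[225,160])*9+4)
for uv in((285,412),(300,205)): print(wray((225+(uv[0]-4)/9,160+(uv[1]-4)/9),.063,P,Q))
E
```

```text
(array([ 0.45120058, -0.18796875]), np.float64(0.2382590995003898), array([0.00258115, 0.00181441, 0.00290298, 0.00246507]))
(array([ 0.45210527, -0.18690559]), np.float64(0.24243882943252698), array([0.00084972, 0.00210858, 0.00215688]))
-10 [ 0.48262299 -0.13906919  0.063     ] [303.48727943 418.58002455]
0 [ 0.47338358 -0.13524385  0.063     ] [303.50659031 317.09307131]
10 [ 0.46414416 -0.13141851  0.063     ] [303.50829262 212.97945405]
-10 [ 0.48332301 -0.13787512  0.063     ] [318.1511949  420.44483602]
0 [ 0.47406769 -0.13408843  0.063     ] [317.90887408 319.01471611]
10 [ 0.46481237 -0.13030174  0.063     ] [317.62799458 214.95416479]
[ 0.48135196 -0.1404116   0.063     ]
[ 0.46332216 -0.13142394  0.063     ]
```

The wrist view agrees: tab top-edge middle at about (0.4725, -0.136), jaw yaw within 0.01 rad. Next I'll descend to the grasp height, with the grasp point at about z = 0.053.

```bash
python3 -m creep '[{"slide":[0.03,0.05,0.96],"angular":[0,0,0]},{"slide":[0,0,0.96],"angular":[0,0,0]},{"slide":[0,0,0.96],"angular":[0,0,0]},{"slide":[0,0,0.96],"angular":[0,0,0]}]'
python3 -m creep '[{"slide":[0,0,0.6],"angular":[0,0,0]},{"slide":[0,0,0.4],"angular":[0,0,0]},{"slide":[0,0,0],"angular":[0,0,0]}]' -0.3 40
python3 - <<'E'
from h import *
s=bot.read_state();p,d=imaging.read_camera("wrist");np.savez("pics/w2.npz",p=p,d=d,pos=s['tool_pos'],rot=s['tcp_rot'])
p=np.clip(p.astype(float)*1.4,0,255).astype(np.uint8)
cv2.imwrite("pics/w2.png",cv2.resize(p[...,::-1],(800,600),interpolation=cv2.INTER_CUBIC))
E
```

```text
time: 3.23
tool_pos: [0.4738, -0.1344, 0.2362]
tcp_rot: [0.61, 3.08, 0.0]
wrist_force: [-0.3, -0.8, 0.4]
width: 1.002
time: 3.48
tool_pos: [0.4726, -0.1343, 0.2095]
tcp_rot: [-0.609, -3.078, -0.001]
wrist_force: [-0.6, 0.5, -0.4]
width: 0.65
```

View pics/w2.png

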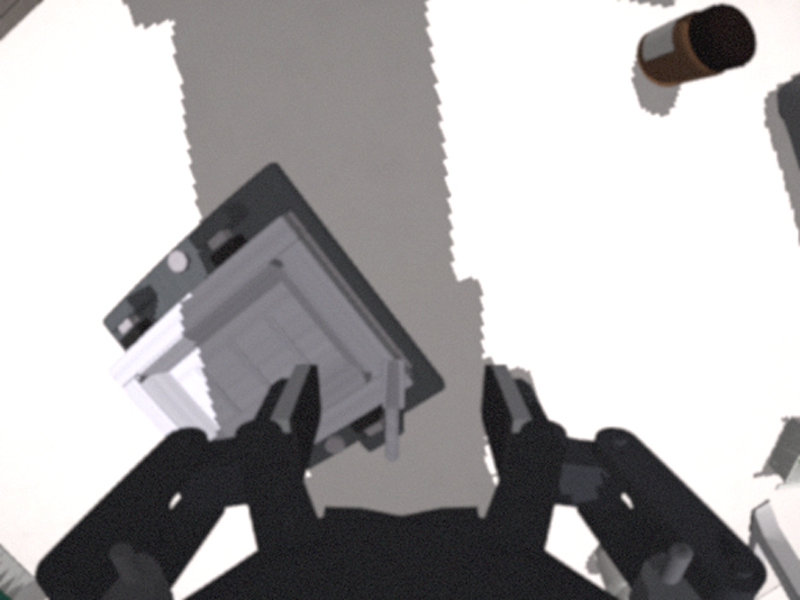

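The tab shows at (393, 365–455), and the jaws' middle is at column 401. So the jaws sit about 2 mm too far along tool y. I'll compute the exact shift.

```bash
python3 - <<'E'
from h import *
z=np.load("pics/w2.npz");P,Q=z['pos'],z['rot'];M=R.from_rotvec(Q).as_matrix()
for uv in((395,370),(391,456)):
    w=wray(np.array(uv)*.64,.063,P,Q);print(w,M.T@(w-P)*1000)
print(P)
E
```

```text
[ 0.45302119 -0.12714938  0.063     ] [ 20.20749404  -0.85751154 146.56761147]
[ 0.47988551 -0.13969892  0.063     ] [ -9.41184962  -2.22232873 146.44809432]
[ 0.47258175 -0.13427303  0.20948475]
```

```bash
python3 -m creep '[{"slide":[0.02,-0.07,0.04],"angular":[0,0,0]},{"slide":[0,0,0],"angular":[0,0,0]}]'
python3 -m creep '[{"slide":[0,0,0],"angular":[0,0,0]},{"slide":[0,0,0],"angular":[0,0,0]},{"slide":[0,0,0],"angular":[0,0,0]},{"slide":[0,0,0],"angular":[0,0,0]},{"slide":[0,0,0],"angular":[0,0,0]}]' 1 60
python3 -m creep '[{"slide":[0,0,0],"angular":[0,0,0]},{"slide":[0,0,0],"angular":[0,0,0]},{"slide":[0,0,0],"angular":[0,0,0]},{"slide":[0,0,0],"angular":[0,0,0]},{"slide":[0,0,0],"angular":[0,0,0]}]'
python3 - <<'E'
from h import *
s=bot.read_state();p,d=imaging.read_camera("wrist");np.savez("pics/w3.npz",p=p,d=d,pos=s['tool_pos'],rot=s['tcp_rot'])
print(s['tool_pos'],s['torque'])
p=np.clip(p.astype(float)*1.4,0,255).astype(np.uint8)
cv2.imwrite("pics/w3.png",cv2.resize(p[...,::-1],(800,600),interpolation=cv2.INTER_CUBIC))
E
```

```text
time: 3.7
tool_pos: [0.4733, -0.1371, 0.2116]
tcp_rot: [0.611, 3.079, -0.001]
wrist_force: [-0.0, 0.6, 0.9]
width: 0.646
time: 4.12
tool_pos: [0.4727, -0.1371, 0.2107]
tcp_rot: [0.612, 3.081, -0.0]
wrist_force: [-0.9, 0.4, 2.7]
width: 0.029
time: 4.53
tool_pos: [0.4728, -0.1371, 0.2107]
tcp_rot: [0.612, 3.081, -0.0]
wrist_force: [-0.8, 0.9, 5.1]
width: 0.031
[ 0.47277341 -0.13708736  0.21068318] [-0.04626426  0.20210449 -0.07365548]
```

View pics/w3.png

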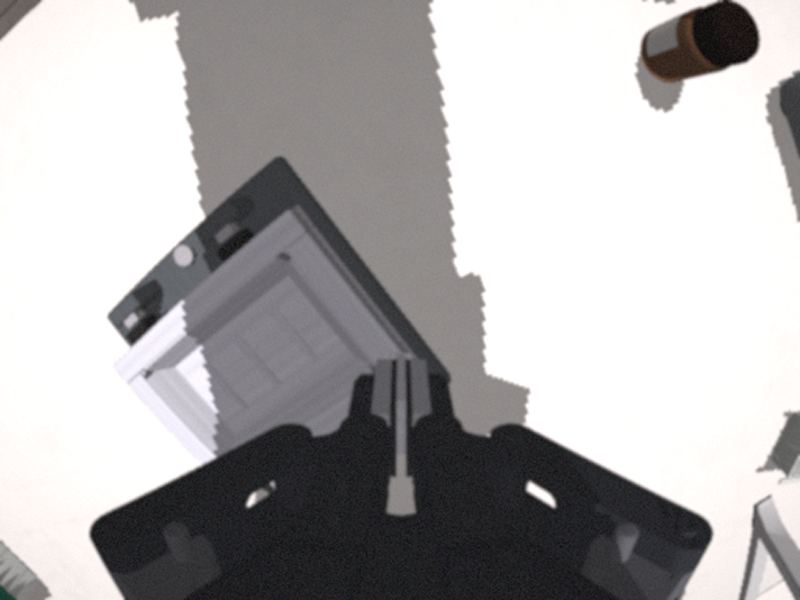

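The tab is gripped: both pads are on it at (402, 390) and the opening reads 0.03. Next is the peel, about tool x through the far corner, which lies 115 mm along -y and 187 mm along +z in the tool frame. Each 1.2° row shifts y by -3.9 mm and z by -2.4 mm.

```bash
python3 -m creep '[{"slide":[0,-0.155,-0.096],"angular":[-0.3,0,0]},{"slide":[0,-0.155,-0.096],"angular":[-0.3,0,0]},{"slide":[0,-0.155,-0.096],"angular":[-0.3,0,0]},{"slide":[0,-0.155,-0.096],"angular":[-0.3,0,0]},{"slide":[0,-0.155,-0.096],"angular":[-0.3,0,0]}]' 1 80
python3 -m creep '[{"slide":[0,0,0],"angular":[0,0,0]},{"slide":[0,0,0],"angular":[0,0,0]},{"slide":[0,0,0],"angular":[0,0,0]}]'
python3 - <<'E'
from h import *
s=bot.read_state();p,d=imaging.read_camera("scene");np.savez("pics/s4.npz",p=p,d=d)
print(s['tool_pos'],s['wrist_force'],s['torque'],s['width'])
p=p[200:300,245:360]
cv2.imwrite("pics/s4.png",cv2.resize(p[...,::-1],None,fx=6,fy=6,interpolation=cv2.INTER_CUBIC))
E
```

```text
time: 5.0
tool_pos: [0.4651, -0.1555, 0.2214]
tcp_rot: [0.606, 3.056, 0.161]
wrist_force: [1.0, 0.7, -0.1]
width: 0.028
time: 5.25
tool_pos: [0.4652, -0.1554, 0.2214]
tcp_rot: [0.607, 3.057, 0.159]
wrist_force: [1.4, -0.9, 0.9]
width: 0.025
[ 0.46522224 -0.15539467  0.2213793 ] [ 1.37598981 -0.85879813  0.89232568] [-0.24109022 -0.16432843  0.04787936] 0.02531034975001599
```

View pics/s4.png

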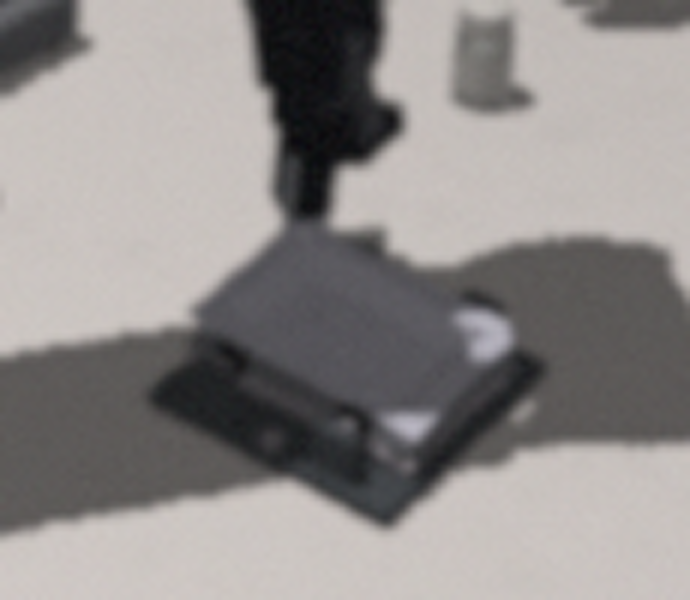

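The cover's left (tab) end has risen in the crop, around (300, 230), while the near end at (400, 430) stays down. I'll confirm heights from depth.

```bash
cat >> h.py <<'E'
def cloud(name,d):
    m=imaging.camera_model(name);f=192/np.tan(np.radians(m['fovy'])/2)
    v,u=np.mgrid[:384,:512];c=np.stack([(u-m['cx'])/f*d,(v-m['cy'])/f*d,d],-1)
    T=np.linalg.inv(m['camera_from_world']);return c@T[:3,:3].T+T[:3,3]
E
python3 - <<'E'
from h import *
C=np.array([.4517,-.1875]);Rm=R.from_rotvec([0,0,.24]).as_matrix()[:2,:2]
for f in("scene0","s4"):
    W=cloud("scene",np.load(f"pics/{f}.npz")['d']).reshape(-1,3);L=(W[:,:2]-C)@Rm
    for n,x,y in(("far",-34,-48),("mx",34,-48),("my",-34,48),("dish",0,0),("tab",25,40),("edgeL",-33,10)):
        k=np.hypot(*(L*1000-[x,y]).T)<4.5;print(f,n,np.round(np.median(W[k,2])*1000,1),k.sum(),end='; ')
    print()
E
```

```text
scene0 far 17.3 29; scene0 mx 28.1 6; scene0 my 18.1 10; scene0 dish 16.8 5; scene0 tab 28.4 14; scene0 edgeL 20.3 31; 
s4 far 19.1 36; s4 mx 32.3 9; s4 my 13.9 11; s4 dish 188.7 156; s4 tab 49.1 20; s4 edgeL 19.8 30;
```

Depth near the +x,-y corner rose about 4 mm, matching a 0.1 rad tilt about the far corner. I'll continue peeling to about 0.21 rad.

```bash
python3 -m creep '[{"slide":[0,-0.155,-0.096],"angular":[-0.3,0,0]},{"slide":[0,-0.155,-0.096],"angular":[-0.3,0,0]},{"slide":[0,-0.155,-0.096],"angular":[-0.3,0,0]},{"slide":[0,-0.155,-0.096],"angular":[-0.3,0,0]},{"slide":[0,-0.155,-0.096],"angular":[-0.3,0,0]}]'
python3 -m creep '[{"slide":[0,0,0],"angular":[0,0,0]},{"slide":[0,0,0],"angular":[0,0,0]}]'
python3 - <<'E'
from h import *
s=bot.read_state();p,d=imaging.read_camera("scene");np.savez("pics/s5.npz",p=p,d=d)
print(s['tool_pos'],s['wrist_force'],s['torque'],s['width'])
print(R.from_rotvec(s['tcp_rot']).as_matrix())
p=np.clip(p[200:300,245:360]*1.5,0,255)
cv2.imwrite("pics/s5.png",cv2.resize(p[...,::-1].astype(np.uint8),None,fx=6,fy=6,interpolation=cv2.INTER_CUBIC))
E
```

```text
time: 5.72
tool_pos: [0.4571, -0.1746, 0.2304]
tcp_rot: [0.599, 3.025, 0.318]
wrist_force: [0.3, -0.3, 0.7]
width: 0.023
time: 5.88
tool_pos: [0.4573, -0.1746, 0.2305]
tcp_rot: [0.601, 3.025, 0.317]
wrist_force: [1.5, 1.2, 0.1]
width: 0.03
[ 0.45725751 -0.17463406  0.2304784 ] [1.4834287  1.24947013 0.10066137] [-0.07215842 -0.25143829  0.0671556 ] 0.029521154052765067
[[-9.23978604e-01  3.74020791e-01  7.98247328e-02]
 [ 3.82443819e-01  9.03908026e-01  1.91538525e-01]
 [-5.14826033e-04  2.07505974e-01 -9.78233615e-01]]
```

View pics/s5.png

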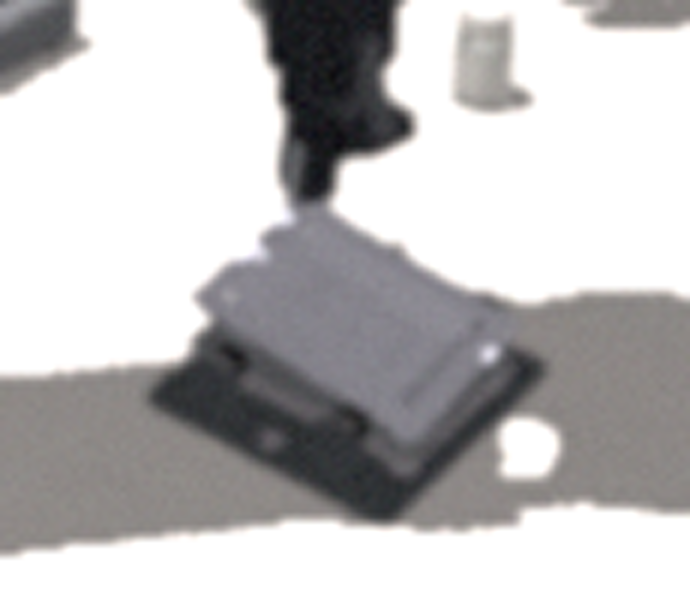

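The cover is now tipped 0.21 rad, with its far corner still down near (400, 435). World up in the tool frame is (0, 0.21, -0.98), so I'll lift straight up, slowly first.

```bash
python3 -m creep '[{"slide":[0,0.08,-0.39],"angular":[-0.1,0,0]},{"slide":[0,0.08,-0.39],"angular":[0,0,0]},{"slide":[0,0.1,-0.49],"angular":[0,0,0]},{"slide":[0,0.1,-0.49],"angular":[0,0,0]},{"slide":[0,0.1,-0.49],"angular":[0,0,0]}]'
python3 -m creep '[{"slide":[0,0.14,-0.68],"angular":[0,0,0]},{"slide":[0,0.14,-0.68],"angular":[0,0,0]},{"slide":[0,0.14,-0.68],"angular":[0,0,0]},{"slide":[0,0.14,-0.68],"angular":[0,0,0]},{"slide":[0,0,0],"angular":[0,0,0]}]'
python3 - <<'E'
from h import *
s=bot.read_state();p,d=imaging.read_camera("scene");np.savez("pics/s6.npz",p=p,d=d)
print(s['tool_pos'],s['tcp_rot'],s['wrist_force'],s['torque'],s['width'])
p=np.clip(p[130:300,205:380]*1.5,0,255)
cv2.imwrite("pics/s6.png",cv2.resize(p[...,::-1].astype(np.uint8),None,fx=3.5,fy=3.5,interpolation=cv2.INTER_CUBIC))
E
```

```text
time: 6.35
tool_pos: [0.4563, -0.1751, 0.2888]
tcp_rot: [0.6, 3.024, 0.328]
wrist_force: [0.2, 0.6, -0.5]
width: 0.026
time: 6.77
tool_pos: [0.4573, -0.1766, 0.3618]
tcp_rot: [0.598, 3.017, 0.324]
wrist_force: [0.8, -0.6, -0.1]
width: 0.03
[ 0.45734116 -0.17660734  0.36177861] [0.59779565 3.01745549 0.32444072] [ 0.81541408 -0.55310027 -0.11648784] [-0.06759624  0.01624915 -0.01712141] 0.029570054757075182
```

View pics/s6.png

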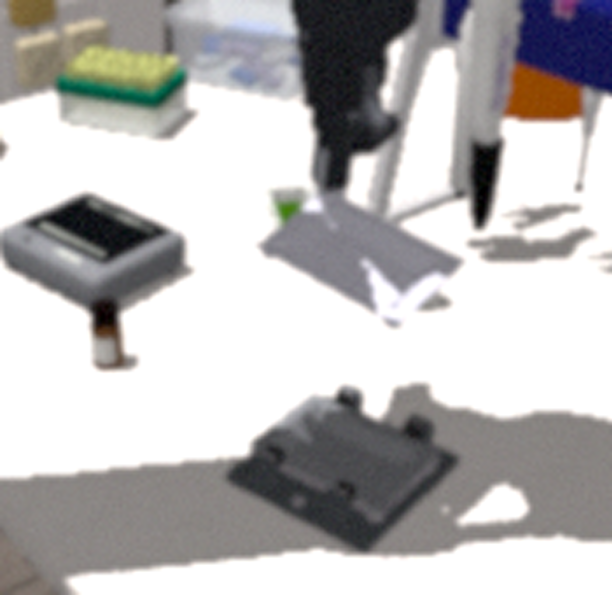

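The cover is clear of the trays and still held, above the empty tray at (345, 450) in the crop. I'll level it with +12.4° about tool x, then translate by about (0.035, 0.372).

```bash
python3 -m creep '[{"slide":[0,0,0],"angular":[0.6,0,0]},{"slide":[0,0,0],"angular":[0.65,0,0]},{"slide":[0,0,0],"angular":[0.65,0,0]},{"slide":[0,0,0],"angular":[0.65,0,0]},{"slide":[0,0,0],"angular":[0.55,0,0]}]'
python3 -m creep '[{"slide":[0.15,0.4,0],"angular":[0,0,0]},{"slide":[0.25,0.79,0],"angular":[0,0,0]},{"slide":[0.25,0.79,0],"angular":[0,0,0]},{"slide":[0.25,0.79,0],"angular":[0,0,0]},{"slide":[0.25,0.79,0],"angular":[0,0,0]}]'
python3 -m creep '[{"slide":[0.25,0.79,0],"angular":[0,0,0]},{"slide":[0.25,0.79,0],"angular":[0,0,0]},{"slide":[0.25,0.79,0],"angular":[0,0,0]},{"slide":[0.25,0.79,0],"angular":[0,0,0]},{"slide":[0.25,0.79,0],"angular":[0,0,0]}]'
python3 -m creep '[{"slide":[0.25,0.79,0],"angular":[0,0,0]},{"slide":[0.25,0.79,0],"angular":[0,0,0]},{"slide":[0.25,0.79,0],"angular":[0,0,0]},{"slide":[0.2,0.5,0],"angular":[0,0,0]},{"slide":[0,0,0],"angular":[0,0,0]}]'
```

```text
time: 7.23
tool_pos: [0.4556, -0.1758, 0.3557]
tcp_rot: [-0.611, -3.078, 0.003]
wrist_force: [0.0, -0.1, -1.2]
width: 0.026
time: 7.65
tool_pos: [0.463, -0.0814, 0.3561]
tcp_rot: [-0.612, -3.079, -0.002]
wrist_force: [0.4, -0.2, -1.3]
width: 0.033
time: 8.07
tool_pos: [0.4717, 0.0219, 0.3561]
tcp_rot: [-0.611, -3.079, -0.002]
wrist_force: [-0.1, -0.8, 0.1]
width: 0.029
time: 8.48
tool_pos: [0.4772, 0.0981, 0.3562]
tcp_rot: [-0.608, -3.08, -0.003]
wrist_force: [-0.5, -0.3, -0.4]
width: 0.026
```

```bash
python3 -m creep '[{"slide":[0.19,0.76,0.1],"angular":[0,0,0]},{"slide":[0.19,0.76,0.2],"angular":[0,0,0]},{"slide":[0.19,0.76,0.2],"angular":[0,0,0]},{"slide":[0.19,0.76,0.2],"angular":[0,0,0]},{"slide":[0.19,0.76,0.2],"angular":[0,0,0]}]'
python3 -m creep '[{"slide":[0,0,0.3],"angular":[0,0,0]},{"slide":[0,0,0.3],"angular":[0,0,0]},{"slide":[0,0,0.1],"angular":[0,0,0]},{"slide":[0,0,0],"angular":[0,0,0]},{"slide":[0,0,0],"angular":[0,0,0]}]'
python3 - <<'E'
from h import *
s=bot.read_state();print(s['tool_pos'],s['tcp_rot'],s['wrist_force'],s['width'])
for n in("scene","top","wrist"):
    p,d=imaging.read_camera(n);np.savez(f"pics/{n}7.npz",p=p,d=d,pos=s['tool_pos'],rot=s['tcp_rot'])
    cv2.imwrite(f"pics/{n}7.png",cv2.resize(np.clip(p[...,::-1]*1.3,0,255).astype(np.uint8),(800,600),interpolation=cv2.INTER_CUBIC))
E
```

```text
time: 8.9
tool_pos: [0.4918, 0.1929, 0.3336]
tcp_rot: [-0.612, -3.08, 0.001]
wrist_force: [0.6, 0.6, -0.6]
width: 0.027
time: 9.32
tool_pos: [0.4921, 0.1915, 0.3168]
tcp_rot: [-0.613, -3.08, 0.001]
wrist_force: [0.5, 0.1, -0.8]
width: 0.029
[0.49213592 0.19151965 0.31678099] [-6.13232774e-01 -3.08016443e+00  1.06185076e-03] [ 0.45122364  0.11828522 -0.75511182] 0.029157724102647723
```

View pics/scene7.png

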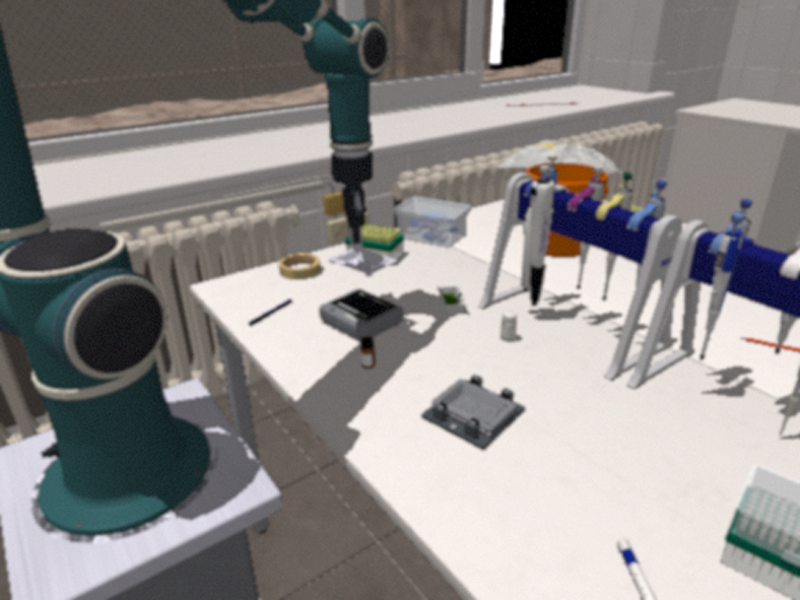

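View pics/top7.png

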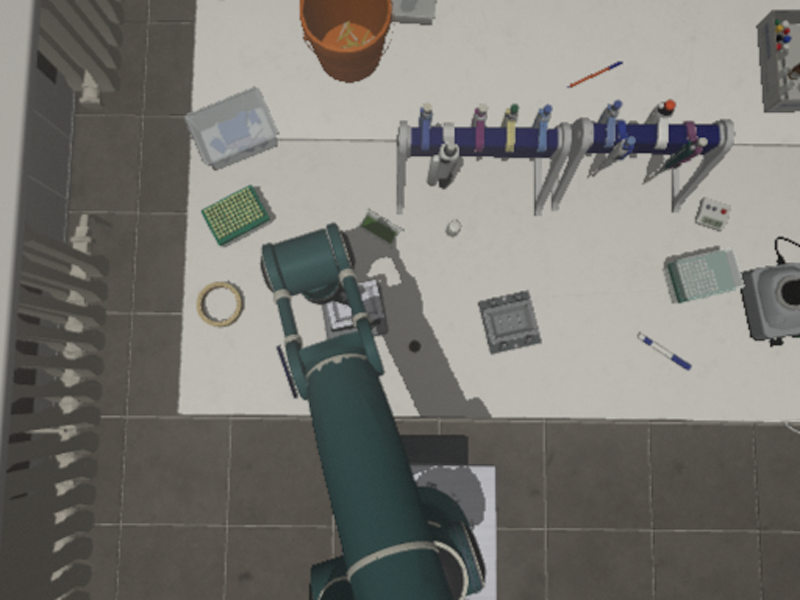

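View pics/wrist7.png

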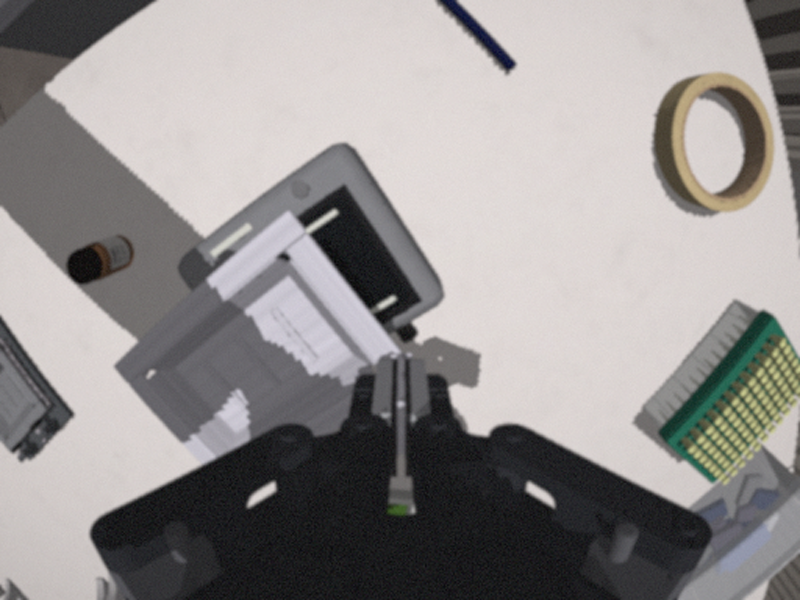

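The cover looks level and shifted toward the lower left of the window, which is mostly perspective. I'll check this numerically.

```bash
python3 - <<'E'
from h import *
z=np.load("pics/wrist7.npz");P,Q=z['pos'],z['rot']
for uv,n in(((345,185),"-x+y"),((420,298),"+x+y")):
    w=wray(np.array(uv)*.64,.040,P,Q);L=R.from_rotvec([0,0,-.164]).apply(w-[.4716,.1449,0]);print(n,w,L*1000)
# cover: corners from wrist image at dish z + 13mm
for f,zf,cs in(("w3",.029,[(297,207),(116,368)]),("wrist7",P[2]-.2107+.029,[(293,212),(116,365)])):
    y=np.load(f"pics/{f}.npz");W=np.array([wray(np.array(c)*.64,zf,y['pos'],y['rot'])[:2] for c in cs])
    e=W[0]-W[1];u=e/np.linalg.norm(e);x=np.array([u[1],-u[0]]);print(f,np.linalg.norm(e),"centre",W.mean(0)+.038*x, y['pos'])
# plane fit to cover from scene & top depth
M=R.from_rotvec(Q).as_matrix()
for n in("scene","top"):
    W=cloud(n,np.load(f"pics/{n}7.npz")['d']).reshape(-1,3)
    c=np.array([.4714,.142]);L=(W[:,:2]-c)@R.from_rotvec([0,0,.24]).as_matrix()[:2,:2]
    k=(abs(L[:,0])<.034)&(abs(L[:,1])<.048)&(W[:,2]>.09)&(W[:,2]<.17);w=W[k]
    A=np.c_[w[:,:2]-c,np.ones(k.sum())];s=np.linalg.lstsq(A,w[:,2],rcond=None)[0];print(n,k.sum(),s)
E
```

```text
-x+y [0.42448281 0.18859908 0.04      ] [-39.35040766  50.80535301  40.        ]
+x+y [0.49736825 0.20164485 0.04      ] [34.68698578 51.77638436 40.        ]
w3 0.10445958219542413 centre [ 0.45334564 -0.18606629] [ 0.47277341 -0.13708736  0.21068318]
wrist7 0.1012800098737716 centre [0.47242402 0.14143118] [0.49213592 0.19151965 0.31678099]
scene 379 [0.0673225  0.18463986 0.13069581]
top 380 [-0.03299658 -0.01073511  0.12910731]
```

The window centre is about (0.469, 0.145) and the cover centre about (0.472, 0.1415), with the underside about 83 mm above the glass. I'll make a small correction, settle and check again.

```bash
python3 -m creep '[{"slide":[0.12,0.1,0.1],"angular":[0,0,0]},{"slide":[0,0,0],"angular":[0,0,0]},{"slide":[0,0,0],"angular":[0,0,0]},{"slide":[0,0,0],"angular":[0,0,0]},{"slide":[0,0,0],"angular":[0,0,0]}]'
python3 -m creep '[{"slide":[0,0,0],"angular":[0,0,0]},{"slide":[0,0,0],"angular":[0,0,0]},{"slide":[0,0,0],"angular":[0,0,0]},{"slide":[0,0,0],"angular":[0,0,0]},{"slide":[0,0,0],"angular":[0,0,0]}]'
python3 - <<'E'
from h import *
s=bot.read_state();print(s['tool_pos'],s['tcp_rot'],s['wrist_force'],s['width'],abs(s['joint_vel']).max())
p,d=imaging.read_camera("wrist")
cv2.imwrite("pics/w8.png",cv2.resize(p[...,::-1],(800,600)))
E
```

```text
time: 9.88
tool_pos: [0.4906, 0.196, 0.3148]
tcp_rot: [0.611, 3.081, 0.0]
wrist_force: [1.0, -0.2, -0.1]
width: 0.029
time: 10.3
tool_pos: [0.4906, 0.1959, 0.3147]
tcp_rot: [-0.612, -3.081, 0.0]
wrist_force: [-0.2, 0.1, -0.5]
width: 0.029
[0.49060915 0.19591269 0.31472004] [-6.11819616e-01 -3.08143931e+00  1.14412185e-05] [-0.16134955  0.14929753 -0.45248712] 0.028511209825310673 0.0013396887776426709
```

View pics/w8.png

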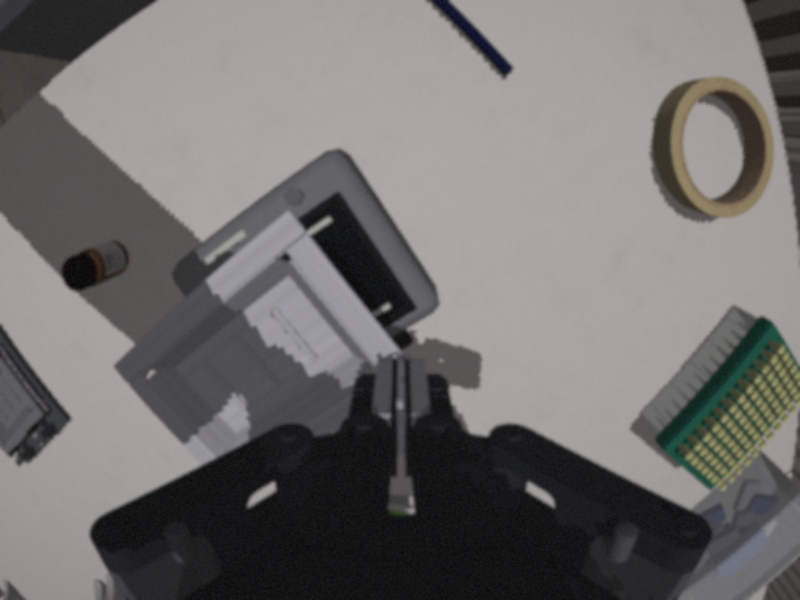

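The cover keeps the same place in the tool view, with its corners at (293, 212) and (116, 365), and the arm is still. Handing in.

```bash
python3 -c "
from workcell import order
print(order.finish_job())"
```

```text
the job is handed in; nothing more can be done
None
```

I peeled the cover off by its tab and handed the job in at about 10 s with it held level over the reader window. The hand-in gives no verdict, so the figures below are my own measurements.

- **Peel:** I gripped the tab at 60 N (80 N from the peel on). I tipped the cover about its far corner, to 0.10 rad with a pause and then to 0.21 rad. Depth at the (+x, -y) corner rose 4 mm at the pause, as expected for that tilt. Most depth samples on the cover were unreliable. That the far corner stayed down rests on the pictures and the arm's motion.
- **Final pose:**
  - **Position:** by my estimates the cover's centre is within a few mm of the window centre sideways, and its underside is about 8 cm above the glass.
  - **Level:** the tool is vertical and the cover has not shifted in the grip since the tab was grasped.
  - **Still:** joint speeds were about 0.001 rad/s.
- **Bystanders:** all looked to be in their starting places in the pictures. The arm partly hid the pen and the reader in the last top view.
- **Disagreement:** plane fits to the cover's depth did not agree. The top camera gave a tilt of about 0.03 rad and the scene camera about 0.2. I put the scene value down to its poor view of the dish and trusted the wrist view and the top camera.

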